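# Fit the filter cassette and start the dust extractor

### The arm

A 7-joint arm with a two-finger parallel gripper is mounted at the origin on a cart in front of the work surface, level with it; the furniture and walls round the work are solid. World frame = base frame: x ahead of the robot, y to its left, z up, the work surface at z = 0. Lengths are in m, angles in rad, forces in N, time in s.
With the tool pointing down it reaches from about 0.4 to 0.925 m from the base axis. Payload 4.1 kg.
Tool frame: the origin (TCP) lies at the very end of the fingers, on their centre line; the grasp point (between the pads) lies 19 mm behind it; z points along the fingers, y is the line along which they close (so a half turn about z gives the same grasp; the last joint's range is limited). The gripper opens to 85 mm and grips with 20 to 120 N. Pads are 22 mm wide; open, the fingers measure 114 mm over their backs; the gripper's body (76 mm by 85 mm) begins 54 mm behind the grasp point. The pads swing forward as they close: fully open they stand 13 mm farther back than shut.
Start: joints at [-1.357, 0.398, 0.045, 1.537, -0.019, 1.207, -0.051], TCP at [0.2, 0.619, 0.231] pointing down, gripper open.
Joint ranges: [-2.82, 2.82], [-0.49, 2.23], [-1.37, 1.46], [0, 2.46], [-1.36, 4.5], [0.23, 2], [-2.94, 2.94]. Speed limits (rad/s): [2.57, 2.57, 3.14, 3.14, 3.14, 3.14, 3.14].

### API

Orientations are given as a 3x3 rotation matrix whose columns are the frame's x, y, z axes.
In Python, from bench import telemetry, get_image, camera_params, order gives the robot as it stands. The module is installed in compiled form; this text tells all that it offers.
- The arm moves only by the tool servo_tool, never from a script. Its argument "increments" is text: rows parted by semicolons, each of 4 numbers parted by spaces: the shift along the tool's x, y, z in mm, then the turn about the tool's z in degrees. In form: x y z spin; .... A call has 1 to 12 rows; each row is the pose to reach, as a shift and turn from the pose commanded when the call began, along the tool's axes at that moment; what a row does not reach only later rows make up. A row lasts 1/10 s, in which the tool goes at most 50 mm and 8.59 degrees, less where a joint would pass 70% of its speed; a pose out of reach is approached as far as the arm can. A call with a gripper value outside its range is refused whole. "grip" is the gripper's target within -1 to 1 (fully open at 1, half-way at 0, shut at -1), set as the call begins (left out, the last holds). The fingers move at their own pace and stop on an object; "newtons" is the grip in N (left out, the last holds). Time passes only in rows, so rows that repeat a pose let the fingers close. It gives the time, the measured TCP pose, the force, the opening and the grip force at its end, in the units of the state.
- telemetry.sense(): the state, without advancing time (a new reading comes with each control period).
- get_image(name): name is "scene" or "top" or "wrist"; returns the picture (400x640x3 uint8, red, green, blue); there is no depth.
- camera_params(name): a dict with "fov_y" (degrees; the focal length in pixels is half the picture's height over the tangent of half this angle, whatever the lens; pixels are square), "cx", "cy" (the principal point, pixels), "k1" (the pictures are not rectified: a ray, as slopes to the right and down, at radius r is drawn at 1 + k1 r^2 times it, then the intrinsics apply), "R" (3x3) and "t" (3): a world point X has camera coordinates R X + t. Camera axes: x right, y down, z forward; pixel columns grow to the right and rows downward; lengths in m; the calibration is good to about 2 mm. A picture is of the moment at which its call begins: read the wrist's pose just before it. camera_params takes no time and is no camera call; for the wrist camera it gives the pose at the moment of the call.
- order.job_done(): hands the job in; it is judged then, once.
The state is a dict: "t": time; "qpos": joint angles; "joint_velocities": joint speeds; "joint_efforts": joint torques, N m; "ee_pos": TCP position; "tcp_rot": TCP orientation; "wrist_force": force on the tool from outside, world axes, zero at the start; "ft_torque": the same for the moment, N m; "finger_gap": finger opening in m; "finger_force": force on a finger pad.
Only numpy, scipy, OpenCV 4.12 (cv2) and the standard library are available. Lean on these libraries where they do the work, as an engineer would, in place of code of your own. Each camera call takes 0.05 s, during which the arm holds its last target. There are 200 camera calls.

### The job

Take the filter cassette off its sloped rest and fit it in the open bay of the bench dust extractor: hook its tongue under the steel lip along one edge of the bay while the cassette is still tilted, then swing the other end down until it lies fully home, and let it go. Then turn the dial clockwise to the third bar after the off dot, so that it rests in that click. Do not disturb the tin, the roll of tape or the small cup standing around.

Things in the scene. Friction and masses are not known exactly. Their poses are not given: they have to be found in the camera images.
- cassette: Grey plastic filter cassette, pleated paper on top, 0.2 to 0.42 kg: a block 150 (x) x 110 (y) x 30 (z) mm; origin at the centre of its underside, z toward the pleated top, x from the tongue end to the plain end. It starts loose on the sloped rest, tilted 25 degrees about its y axis, tongue end low and toward the robot.
- tongue_tip (a point): Middle of the end of the cassette's tongue (cassette frame x = -95, y = 0, z = 21.5 mm). The tongue sticks 20 mm out of the block's -x end, is 80 mm wide and reaches from z = 18 to z = 25 mm.
- rib_top (a point): Middle of the top of the cassette's carrying rib (cassette frame 0, 0, 64 mm). The rib stands square on the middle of the cassette's top, 14 mm thick (x), 70 mm long (y), from z = 30 to 64 mm: grip it across its thickness.
- rest: Fixed aluminium sloped rest on wooden feet, 100 mm wide, rising 25 degrees along its +x, away from the robot; origin on the bench, 55 mm below the middle of the cassette's underside at the start. A stop 12 mm high at its low end holds the cassette, which lifts off freely.
- extractor: Grey bench dust extractor, a fixed flat housing 68 mm high, x = -113 to 97, y = -171 to 71 mm; origin on the bench under the centre of its open filter bay, z up. Bay: x = -101 to 85, y = -59 to 59 mm, floor at z = 35, walls up to z = 68 mm. Fitted, the cassette lies flat on the bay floor, axes parallel to these, origin at (0, 0, 35) mm, tongue under the lip.
- bay (a point): Centre of the bay floor, extractor frame (0, 0, 35) mm, same axes. Round the fitted cassette's block the bay leaves 4 mm on each side (y), 10 mm at its +x end, and 4 mm between its -x end and the lip.
- lip (a point): Middle of the lower free edge of the steel lip, extractor frame (-79, 0, 62.5) mm. The lip covers the bay from its -x wall, on the robot's side, to x = -79 mm, over the whole width, underside at z = 62.5, top at z = 68 mm; below it the bay is open down to the floor.
- dial (a joint): Dial angle, rad, growing clockwise from above; 0 = off (round dot), then a click every 0.419 rad (24 degrees), five in all, each with a bar mark, each bar longer than the last; third bar = 1.257. Starts at off or the first bar. A spring of about 0.05 N m pulls it into the nearest click. At value v the pointer points 0.628 - v rad counter-clockwise from the extractor's +x axis.
- dial_grip (a point): On the dial's upright axis, 28 mm above the deck (extractor frame (0, -120, 96) mm). The dial: black skirt of 62 mm diameter up to 7 mm above the deck; on it, along the pointer direction, a grip bar 56 mm long, 14 mm thick, its top 42 mm above the deck, with a white line on the pointer half.
- pin_tin: Upright round tin, 57 mm diameter, 72 mm high, a bystander; origin at the centre of its underside.
- masking_tape: Roll of tape lying flat, about 105 mm across, 25 mm high, a bystander; origin at the centre of its underside.
- cup_b: Small cup stained with red inside, 79 mm across, 63 mm high, a bystander; origin at the centre of its underside.

How it is judged:
By the outcome, as a careful person would: the job done as asked, in the order asked, and still so for the second after the job is handed in, with the robot touching nothing.
It also fails if it takes over 51 s, if anything falls off the work surface, if the arm or the gripper's body presses on something with over 40 N, if the wrist force passes 120 N, or if a joint passes its speed limit or range.

## Working session

There is one attempt and no reset: what is moved stays moved. The work goes in short steps, Python scripts to look and compute and a tool call to move; the robot and the scene stay as the last step left them, time stands still between calls to the robot, and variables do not carry over. Pictures are saved under pics/ and viewed, at most 10 in all, crops included, and the job is handed in when it is done.

Besides the shell and the picture viewer there is one more tool, called as name(argument=value, ...) on one line, values as JSON. servo_tool: Moves the arm, as the interface text tells. Its arguments: {"type":"object","properties":{"increments":{"type":"string"},"grip":{"type":"number"},"newtons":{"type":"number"}},"required":["increments"]}

```bash
mkdir -p pics; cat > h.py <<'E'
import numpy as np, cv2
from bench import telemetry, get_image, camera_params, order
def K(p):
    f=200/np.tan(np.radians(p["fov_y"])/2); return f
def proj(p,X):
    c=np.asarray(p["R"])@np.asarray(X,float).T+np.asarray(p["t"]).reshape(3,1) if np.ndim(X)>1 else (np.asarray(p["R"])@X+p["t"])[:,None]
    s=c[:2]/c[2]; s=s*(1+p["k1"]*(s**2).sum(0)); return (s*K(p)+np.array([[p["cx"]],[p["cy"]]])).T
def ray(p,uv):
    d=(np.asarray(uv,float)-[p["cx"],p["cy"]])/K(p); s=d.copy()
    for _ in range(30): s=d/(1+p["k1"]*(s@s))
    R=np.asarray(p["R"]); return -R.T@np.asarray(p["t"]), R.T@np.append(s,1)
def atz(p,uv,z):
    o,d=ray(p,uv); return o+d*(z-o[2])/d[2]
E
python3 - <<'E'
from h import *
for n in ("scene","top"):
    im=get_image(n)[...,::-1]; cv2.imwrite(f"pics/{n}0.png",cv2.resize(im,(800,500),interpolation=cv2.INTER_CUBIC))
    np.save(f"pics/{n}0.npy",im)
    p=camera_params(n); print(n,p["fov_y"],p["k1"],-np.array(p["R"]).T@p["t"],np.round(p["R"],3).tolist())
s=telemetry.sense(); print(s["t"],s["ee_pos"],np.round(s["tcp_rot"],3),s["finger_gap"])
E
```

```text
scene 45.6366138227286 -0.06626498188089862 [-0.02246829  0.81047474  1.16122033] [[-0.842, -0.54, -0.016], [-0.394, 0.634, -0.666], [0.369, -0.554, -0.746]]
top 47.418673491475076 -0.10103237639739032 [0.21044649 0.03804829 1.4503521 ] [[-0.036, -0.999, 0.005], [-0.975, 0.034, -0.218], [0.218, -0.013, -0.976]]
0.1 [0.19983937 0.61792653 0.2303604 ] [[-0.951  0.308 -0.   ]
 [ 0.308  0.951 -0.002]
 [-0.    -0.002 -1.   ]] 0.08536952402979507
```

View pics/scene0.png

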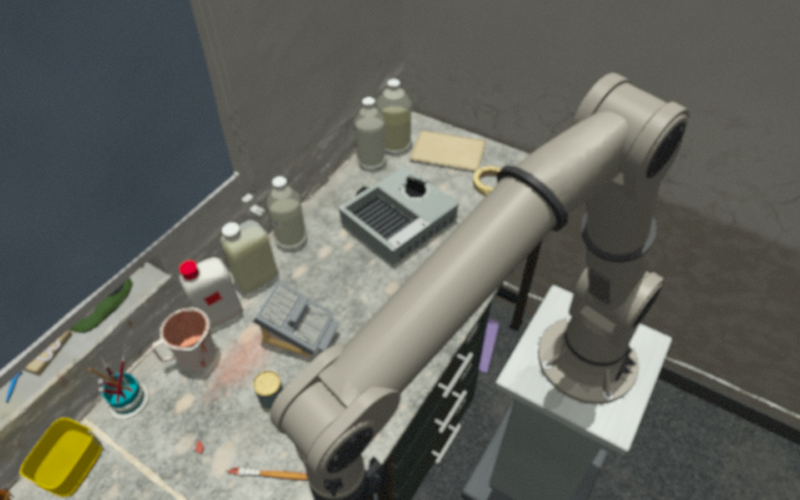

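View pics/top0.png

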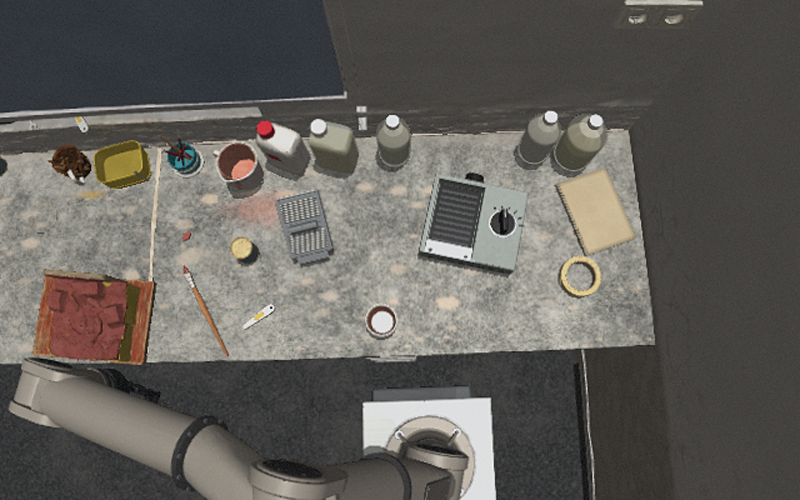

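The views show the cassette at about (303,226) and the extractor at (470,225) in the top view. The tin is at (243,248), the cup at (380,320) and the tape at (580,276). I'll enlarge the first two.

```bash
python3 - <<'E'
from h import *
im=np.load("pics/top0.npy")
a=im[138:222,214:274]; b=im[138:222,332:422]
o=np.hstack([cv2.resize(c,None,fx=5,fy=5,interpolation=cv2.INTER_CUBIC) for c in (a,b)])
for x in range(0,o.shape[1],50): cv2.line(o,(x,0),(x,6),(0,0,255),1)
for y in range(0,o.shape[0],50): cv2.line(o,(0,y),(6,y),(0,0,255),1)
cv2.imwrite("pics/crop1.png",o)
E
```

```text
(no output)
```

View pics/crop1.png

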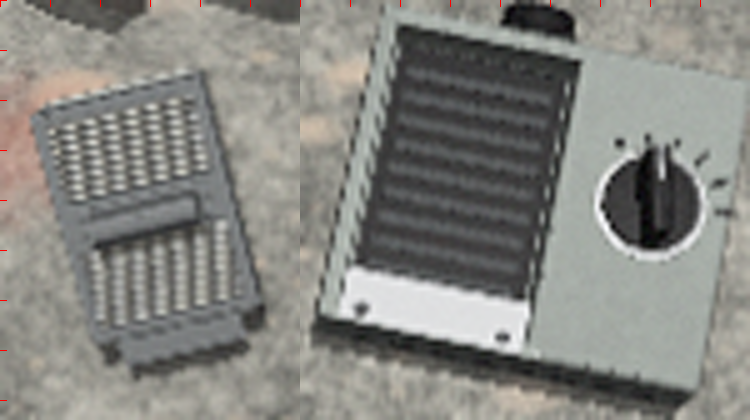

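```bash
cat > fit.py <<'E'
from h import *
from scipy.optimize import least_squares
from scipy.spatial.transform import Rotation as Ro
p=camera_params("top")
def fit(mod,pix,z,tilt,g,p=p):
    f=lambda q:(proj(p,(Ro.from_euler('ZY',[q[2],tilt])).apply(np.array(mod)/1e3)+[q[0],q[1],z])-pix)
    r=least_squares(lambda q:f(q).ravel(),g); return r.x,f(r.x)
E
python3 - <<'E'
from fit import *
c=lambda L:(np.array(L)+.5)/5-.5+[214,138]
e=lambda L:(np.array(L)+.5)/5-.5+[272,138]
q,r=fit([(75,55,30),(75,-55,30),(-75,-55,30),(-75,55,30),(-95,40,25),(-95,-40,25)],c([(33,112),(203,70),(265,300),(98,340),(135,368),(248,345)]),.055,-np.radians(25),[.6,.3,0])
print(q,np.degrees(q[2]));print(r.round(1).tolist())
q,r=fit([(97,71,68),(97,-171,68),(-113,-171,68),(-113,71,68),(-79,59,68),(-79,-59,68)],e([(388,10),(750,80),(693,388),(318,317),(352,268),(530,300)]),0,0,[.6,-.1,0])
print(q,np.degrees(q[2]));print(r.round(1).tolist())
for n,uv,z in (("tin",(243,243),.072),("cup",(380,321),.063),("tape",(580,276),.025)): print(n,atz(p,(np.array(uv)+.5)/1.25-.5,z))
q_=q
for a in (12,36): 
  for s in (-28,28):
    print(a,(proj(p,Ro.from_euler('Z',q[2]).apply(np.array([s*np.cos(np.radians(a)),-120+s*np.sin(np.radians(a)),110])/1e3)+[q[0],q[1],0])-[272,138])*5)
E
```

```text
[0.59988724 0.29079996 0.21226172] 12.161700474242446
[[-0.1, 0.4], [0.6, 0.3], [0.3, 0.5], [-0.3, 0.8], [-1.2, -0.3], [0.7, -1.7]]
[ 0.60569772 -0.08979722 -0.24053058] -13.781387311213157
[[-1.1, -1.4], [0.6, -0.5], [1.3, 1.1], [-0.2, -0.3], [-1.1, -0.1], [0.4, 1.0]]
tin [0.5477979  0.44570331 0.072     ]
cup [0.34308261 0.10704897 0.063     ]
tape [ 0.4422808  -0.40574564  0.025     ]
12 [[660.23498126 228.98492447]]
12 [[656.45527069 140.8861629 ]]
36 [[678.61031754 225.1028312 ]]
36 [[638.21722623 144.67616216]]
```

servo_tool(increments="-40 -17 1 -3; -84 -36 2 -6; -128 -55 3 -9; -172 -74 4 -12; -216 -93 5 -15; -260 -112 6 -18; -304 -131 7 -21; -348 -150 8 -24; -392 -169 9 -27; -430 -186 10 -30; -462 -199 10 -30; -462 -199 10 -30", grip=1)

```text
t: 1.3
ee_pos: [0.5827, 0.28, 0.2207]
tcp_rot: [[-0.98, -0.2, 0.002], [-0.2, 0.98, -0.004], [-0.001, -0.005, -1.0]]
wrist_force: [-0.6, -1.4, -0.3]
finger_gap: 0.0856
finger_force: 0.0
```

```bash
cat > snap.py <<'E'
import sys; from h import *
s=telemetry.sense(); p=camera_params("wrist"); im=get_image("wrist")[...,::-1]
n=sys.argv[1]; np.save(f"pics/{n}.npy",im); np.save(f"pics/{n}_p.npy",p,allow_pickle=True)
cv2.imwrite(f"pics/{n}.png",cv2.resize(im,(800,500),interpolation=cv2.INTER_CUBIC))
print(s["t"],s["ee_pos"],np.round(s["tcp_rot"],3).tolist(),s["wrist_force"],s["finger_gap"])
print(p["fov_y"],p["k1"],-np.array(p["R"]).T@p["t"],np.round(p["R"],3).tolist())
E
python3 snap.py w1
```

```text
1.3 [0.58271804 0.28001293 0.22073493] [[-0.98, -0.2, 0.002], [-0.2, 0.98, -0.004], [-0.001, -0.005, -1.0]] [-0.60686665 -1.43969352 -0.29340047] 0.08564236134166187
62.93410348509696 0.01613695062141609 [0.50569068 0.26434235 0.3632759 ] [[-0.199, 0.98, -0.005], [0.932, 0.191, 0.309], [0.304, 0.057, -0.951]]
```

View pics/w1.png

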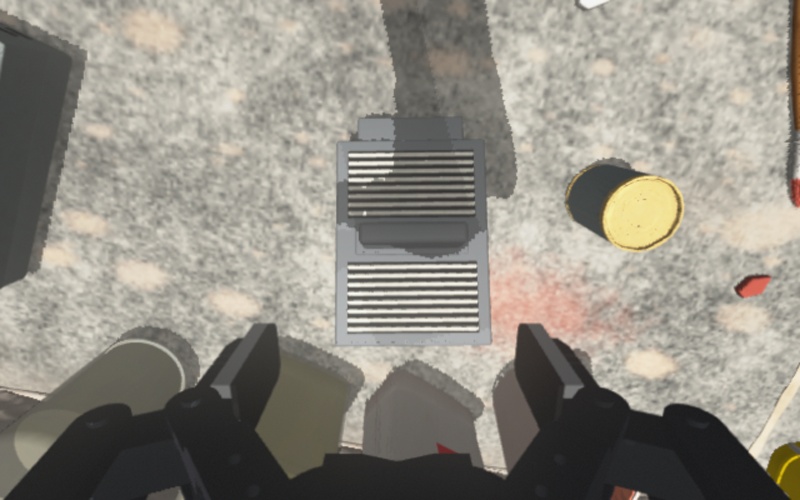

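The wrist view shows the block's corners at (337,142), (484,140), (491,345) and (335,345), with the tongue tip at (358..463,118). I'll refit from these.

```bash
python3 - <<'E'
from fit import *
P=np.load("pics/w1_p.npy",allow_pickle=True).item()
pix=(np.array([(337,142),(484,140),(491,345),(335,345),(358,118),(463,118)])+.5)/1.25-.5
q,r=fit([(-75,-55,30),(-75,55,30),(75,55,30),(75,-55,30),(-95,-40,25),(-95,40,25)],pix,.055,-np.radians(25),[.6,.29,.2],P)
print(q,np.degrees(q[2]),r.round(1).tolist())
R=Ro.from_euler('ZY',[q[2],-np.radians(25)])
print("rib corners pix",[(proj(P,R.apply(np.array(m)/1e3)+[q[0],q[1],.055])[0]*1.25).round() .tolist() for m in [(-7,-35,64),(-7,35,64),(7,35,64),(7,-35,64)] for m in [np.array(m)[None]]])
G=R.apply([0,0,.054])+[q[0],q[1],.055]
s=telemetry.sense(); T=np.array(s["tcp_rot"])
print("G",G,"delta tool mm",T.T@(G-s["ee_pos"])*1e3,"tool yaw err",np.degrees(q[2]-np.arctan2(-T[0,1],T[1,1])))
E
```

```text
[0.60049795 0.29303243 0.20881382] 11.964150689744807 [[-0.4, -1.1], [0.9, -0.5], [0.7, 1.4], [-1.0, 1.9], [-0.3, -0.3], [0.1, -1.0]]
rib corners pix [[358.0, 222.0], [468.0, 222.0], [468.0, 243.0], [358.0, 244.0]]
G [0.5781723  0.28830156 0.10394062] delta tool mm [  0.9833923    5.46566315 116.65372251] tool yaw err 0.2375342321311172
```

servo_tool(increments="0 0 20 0; 0 0 45 0; 0 0 70 0; 0 0 70 0; 0 0 70 0")

```text
t: 1.85
ee_pos: [0.5775, 0.2882, 0.1513]
tcp_rot: [[-0.977, -0.211, -0.001], [-0.211, 0.977, 0.0], [0.001, 0.0, -1.0]]
wrist_force: [0.5, 1.3, 1.4]
finger_gap: 0.0857
finger_force: 0.0
```

```bash
python3 - <<'E'
from h import *
P=np.load("pics/w1_p.npy",allow_pickle=True).item()
T=np.array([[-0.98,-0.2,.002],[-.2,.98,-.004],[-.001,-.005,-1]]);t=np.array([.58272,.28001,.22073])
for h in (0,-.006,-.013):
  print(h,[(proj(P,t+T@[x,y,h])[0]*1.25).round().tolist() for x in (.011,-.011) for y in (-.043,.043)])
E
```

```text
0 [[286.0, 300.0], [511.0, 300.0], [291.0, 351.0], [507.0, 351.0]]
-0.006 [[282.0, 307.0], [516.0, 307.0], [287.0, 359.0], [511.0, 359.0]]
-0.013 [[277.0, 316.0], [521.0, 316.0], [282.0, 370.0], [516.0, 370.0]]
```

servo_tool(increments="0 0 25 0; 0 0 50 0; 0 0 66 0; 0 0 73 0; 0 0 73 0")

```text
t: 2.35
ee_pos: [0.5782, 0.2872, 0.0782]
tcp_rot: [[-0.978, -0.21, -0.0], [-0.21, 0.978, -0.0], [0.0, 0.0, -1.0]]
wrist_force: [0.6, -0.1, -0.4]
finger_gap: 0.0853
finger_force: 0.0
```

servo_tool(increments="0 0 0 0; 0 0 0 0; 0 0 0 0; 0 0 0 0; 0 0 0 0", grip=-1, newtons=100)

```text
t: 2.85
ee_pos: [0.5798, 0.288, 0.0808]
tcp_rot: [[-0.978, -0.209, 0.003], [-0.209, 0.978, 0.002], [-0.004, 0.002, -1.0]]
wrist_force: [0.2, 0.3, 6.4]
finger_gap: 0.0678
finger_force: 113.3
```

servo_tool(increments="0 0 -10 0; 0 0 -25 0; 0 0 -50 0; 0 0 -85 0; 0 0 -120 0; 0 0 -120 0; 0 0 -120 0")

```text
t: 3.55
ee_pos: [0.5787, 0.2871, 0.1998]
tcp_rot: [[-0.978, -0.209, 0.002], [-0.209, 0.978, 0.001], [-0.002, 0.001, -1.0]]
wrist_force: [-0.7, -0.3, -3.7]
finger_gap: 0.068
finger_force: 112.9
```

```bash
python3 snap.py w2
```

```text
3.55 [0.57874088 0.28707042 0.19984706] [[-0.978, -0.209, 0.002], [-0.209, 0.978, 0.001], [-0.002, 0.001, -1.0]] [-0.73296236 -0.32025958 -3.7178624 ] 0.06800670912345172
62.93410348509696 0.01613695062141609 [0.50191545 0.26984252 0.34232194] [[-0.209, 0.978, 0.0], [0.93, 0.198, 0.31], [0.303, 0.065, -0.951]]
```

View pics/w2.png

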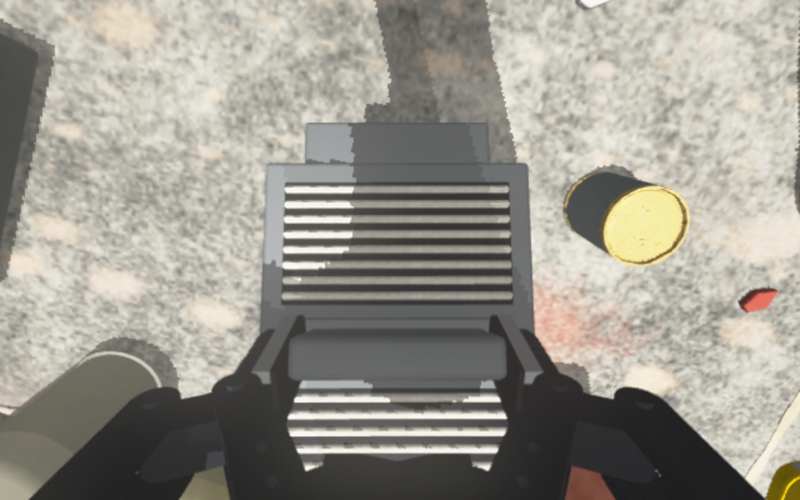

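The cassette is held. Its tongue tip runs from (306,124) to (488,124), its front edge from (267,164) to (527,164), and the rib top's near edge is at row 331. I'll fit the pose in the tool frame.

```bash
cat > held.py <<'E'
from fit import *
def held(name,mod,px,g=(0,0,.0,0,-.43)):
    P=np.load(f"pics/{name}_p.npy",allow_pickle=True).item()
    pix=(np.array(px)+.5)/1.25-.5
    W=lambda q,m:Ro.from_euler('ZY',q[3:5]).apply(np.array(m)/1e3)+q[:3]
    f=lambda q:(proj(P,W(q,mod))-pix)
    r=least_squares(lambda q:f(q).ravel(),g); return r.x,f(r.x),W
E
python3 - <<'E'
from held import *
mod=[(-95,-40,25),(-95,40,25),(-75,-55,30),(-75,55,30),(-7,-35,64),(-7,35,64)]
q,r,W=held("w2",mod,[(306,124),(488,124),(267,164),(527,164),(291,331),(505,331)],(.6,.29,.17,.2,-.43))
print(q,np.degrees(q[3:]),r.round(1).tolist())
t=np.array([.57874,.28707,.19985]); a=q[3]
print("origin rel tcp in cass-yaw frame",Ro.from_euler('Z',-a).apply(q[:3]-t)*1e3)
E
```

```text
[ 0.60033747  0.2911601   0.16972648  0.21173192 -0.44103265] [ 12.13134533 -25.26930938] [[1.2, -0.1], [-0.8, -0.3], [1.3, -0.3], [-0.8, -0.6], [-1.0, 0.6], [0.5, 0.3]]
origin rel tcp in cass-yaw frame [ 21.97471782  -0.54001857 -30.12352408]
```

servo_tool(increments="5 -35 0 3; 10 -75 0 6; 15 -115 0 9; 20 -155 0 12; 25 -195 0 15; 31 -235 0 18; 37 -275 0 21; 43 -315 0 24; 48 -350 0 26; 50 -375 0 26; 50 -375 0 26; 50 -375 0 26")

```text
t: 4.8
ee_pos: [0.6067, -0.0904, 0.1966]
tcp_rot: [[-0.97, 0.242, -0.003], [0.242, 0.97, 0.001], [0.003, -0.0, -1.0]]
wrist_force: [0.1, 1.3, -2.1]
finger_gap: 0.0681
finger_force: 113.0
```

```bash
python3 snap.py w3
```

```text
4.8 [ 0.6067312  -0.09041163  0.19658584] [[-0.97, 0.242, -0.003], [0.242, 0.97, 0.001], [0.003, -0.0, -1.0]] [ 0.06825398  1.29094535 -2.10011938] 0.06813932785854669
62.93410348509696 0.01613695062141609 [ 0.5312597  -0.07194052  0.33950919] [[0.243, 0.97, -0.001], [0.924, -0.231, 0.304], [0.295, -0.075, -0.953]]
```

View pics/w3.png

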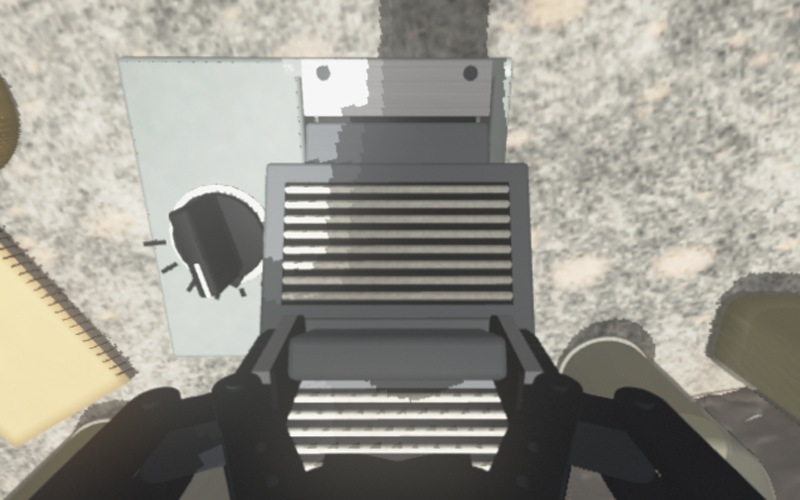

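The wrist view shows deck corners at (120,57), (512,58) and (175,355), and the lip's free edge from (303,116) to (490,116). I'll refit the extractor.

```bash
python3 - <<'E'
from held import *
P=np.load("pics/w3_p.npy",allow_pickle=True).item()
pix=(np.array([(120,57),(512,58),(175,355),(303,116),(490,116)])+.5)/1.25-.5
q,r=fit([(-113,-171,68),(-113,71,68),(97,-171,68),(-79,-59,68),(-79,59,68)],pix,0,0,[.6,-.09,-.24],P)
print(q,np.degrees(q[2]),r.round(1).tolist())
mod=[(-95,-40,25),(-95,40,25),(-75,-55,30),(-75,55,30),(-7,-35,64),(-7,35,64)]
h,r2,W=held("w3",mod,[(306,124),(488,124),(267,164),(527,164),(291,331),(505,331)],(.62,-.09,.17,-.24,-.43))
print(h,np.degrees(h[3:]),r2.round(1).tolist())
print("cass origin in extr",Ro.from_euler('Z',-q[2]).apply(h[:3]-[q[0],q[1],0])*1e3, "dyaw",np.degrees(h[3]-q[2]))
t=np.array([.60673,-.09041,.19659]);print("tcp in extr",Ro.from_euler('Z',-q[2]).apply(t-[q[0],q[1],0])*1e3)
for v in (0,.419,.838):
  a=.628-v
  print(v,[(proj(P,Ro.from_euler('Z',q[2]).apply(np.array([s*np.cos(a),-120+s*np.sin(a),110])/1e3)+[q[0],q[1],0])[0]*1.25).round() for s in (-28,28)])
E
```

```text
[ 0.60810236 -0.09040395 -0.2446864 ] -14.01949774416492 [[-4.7, -0.7], [3.1, -0.7], [-1.4, 3.3], [1.6, 0.4], [1.4, 0.4]]
[ 0.62809997 -0.09596905  0.16637439 -0.24296298 -0.43565529] [-13.92075312 -24.96120959] [[1.2, -0.0], [-0.8, -0.3], [1.3, -0.2], [-0.8, -0.7], [-1.1, 0.6], [0.4, 0.4]]
cass origin in extr [ 20.75010831  -0.55486319 166.37439231] dyaw 0.09874462708537803
tcp in extr [ -1.33001397  -0.33832272 196.59      ]
0 [array([161., 219.]), array([228., 291.])]
0.419 [array([178., 211.]), array([212., 299.])]
0.838 [array([199., 211.]), array([193., 299.])]
```

servo_tool(increments="-4 0.5 15 0; -4 0.5 40 0; -4 0.5 65 0; -4 0.5 78 0; -4 0.5 85 0; -4 0.5 85 0; -4 0.5 85 0")

```text
t: 5.55
ee_pos: [0.6128, -0.0906, 0.1141]
tcp_rot: [[-0.971, 0.24, 0.002], [0.24, 0.971, -0.0], [-0.002, 0.0, -1.0]]
wrist_force: [-0.2, -0.6, -2.9]
finger_gap: 0.0682
finger_force: 113.1
```

```bash
python3 snap.py w4
```

```text
5.55 [ 0.61276831 -0.09060094  0.11405906] [[-0.971, 0.24, 0.002], [0.24, 0.971, -0.0], [-0.002, 0.0, -1.0]] [-0.20924454 -0.55933186 -2.94922857] 0.06824638765426778
62.93410348509696 0.01613695062141609 [ 0.53658512 -0.07212836  0.25660697] [[0.241, 0.971, -0.0], [0.923, -0.229, 0.309], [0.3, -0.075, -0.951]]
```

View pics/w4.png

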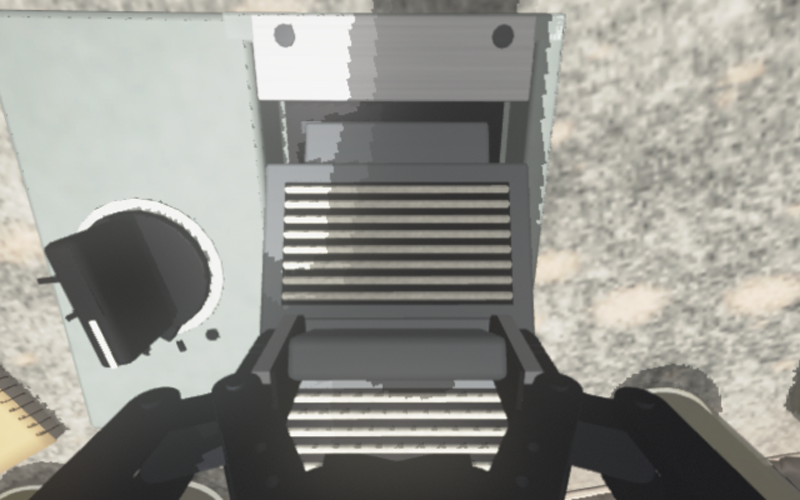

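The tongue is clear of the lip edge (row 100). Its centre is at column 397 and the lip's is at about 395, so it needs roughly 1 mm of correction. I'll lower it and feel for the floor.

servo_tool(increments="0 -1 5 0; 0 -1 10 0; 0 -1 11 0; 0 -1 12 0; 0 -1 13 0; 0 -1 14 0; 0 -1 14 0; 0 -1 14 0")

```text
t: 6.4
ee_pos: [0.6118, -0.0916, 0.0993]
tcp_rot: [[-0.971, 0.241, 0.0], [0.241, 0.971, 0.0], [-0.0, 0.0, -1.0]]
wrist_force: [-0.1, -0.0, -2.1]
finger_gap: 0.0686
finger_force: 113.1
```

servo_tool(increments="0 0 1 0; 0 0 2 0; 0 0 3 0; 0 0 3 0")

```text
t: 6.8
ee_pos: [0.6116, -0.0916, 0.0961]
tcp_rot: [[-0.971, 0.241, -0.0], [0.241, 0.971, 0.0], [0.0, 0.0, -1.0]]
wrist_force: [0.0, 0.6, -2.8]
finger_gap: 0.0681
finger_force: 113.1
```

servo_tool(increments="0 0 1 0; 0 0 2 0; 0 0 2 0")

```text
t: 7.1
ee_pos: [0.6116, -0.0916, 0.0941]
tcp_rot: [[-0.971, 0.241, -0.0], [0.241, 0.971, 0.0], [0.0, 0.0, -1.0]]
wrist_force: [0.4, -0.1, -3.4]
finger_gap: 0.0679
finger_force: 113.1
```

servo_tool(increments="3 0 0 0; 7 0 0 0; 11 0 0 0; 15 0 0 0; 18 0 0 0; 20 0 0 0; 20 0 0 0")

```text
t: 7.8
ee_pos: [0.592, -0.0867, 0.0943]
tcp_rot: [[-0.971, 0.24, -0.0], [0.24, 0.971, 0.0], [0.0, 0.0, -1.0]]
wrist_force: [-0.0, -0.1, -2.4]
finger_gap: 0.0682
finger_force: 113.1
```

```bash
python3 snap.py w5
```

```text
7.8 [ 0.5920336  -0.08667393  0.09433922] [[-0.971, 0.24, -0.0], [0.24, 0.971, 0.0], [0.0, 0.0, -1.0]] [-0.0451644  -0.12833635 -2.35591921] 0.06822151744618775
62.93410348509696 0.01613695062141609 [ 0.51607263 -0.0682442   0.23700342] [[0.241, 0.971, -0.0], [0.923, -0.229, 0.308], [0.299, -0.075, -0.951]]
```

View pics/w5.png

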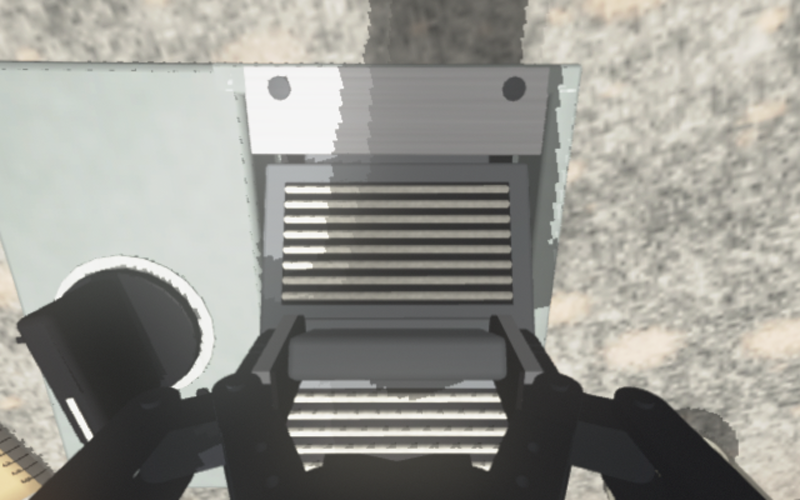

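The tongue is hooked, with about 4 mm between the block and the lip edge. I'll ease the grip and swing the plain end down.

servo_tool(increments="0 0 0 0; 0 0 0 0; -2 -0.5 1.5 0; -4 -1 3 0; -5.5 -1 4.5 0; -7.5 -1 7 0; -9 -1 9.5 0; -9 -1 9.5 0", newtons=20)

```text
t: 8.65
ee_pos: [0.6018, -0.0898, 0.0875]
tcp_rot: [[-0.971, 0.241, 0.001], [0.241, 0.971, 0.001], [-0.0, 0.001, -1.0]]
wrist_force: [-2.7, 2.1, 13.9]
finger_gap: 0.0683
finger_force: 116.6
```

servo_tool(increments="0 0 0 0; 0 0 0 0; 0 0 0 0", grip=-1, newtons=20)

```text
t: 8.95
ee_pos: [0.6017, -0.0898, 0.0876]
tcp_rot: [[-0.971, 0.241, 0.001], [0.241, 0.971, 0.001], [-0.001, 0.002, -1.0]]
wrist_force: [-3.1, 1.5, 15.0]
finger_gap: 0.068
finger_force: 116.5
```

servo_tool(increments="0 0 0 0; 0 0 0 0; 0 0 0 0", grip=0.55, newtons=20)

```text
t: 9.25
ee_pos: [0.6016, -0.0898, 0.0876]
tcp_rot: [[-0.971, 0.241, 0.001], [0.241, 0.971, 0.001], [-0.001, 0.002, -1.0]]
wrist_force: [-2.6, 1.8, 14.4]
finger_gap: 0.068
finger_force: 116.5
```

```bash
python3 snap.py w6
```

```text
9.25 [ 0.60164783 -0.0897795   0.08758459] [[-0.971, 0.241, 0.001], [0.241, 0.971, 0.001], [-0.001, 0.002, -1.0]] [-2.55743883  1.7979474  14.35491452] 0.06795008427953277
62.93410348509696 0.01613695062141609 [ 0.52556596 -0.07153052  0.23020877] [[0.241, 0.971, 0.001], [0.923, -0.23, 0.308], [0.3, -0.074, -0.951]]
```

View pics/w6.png

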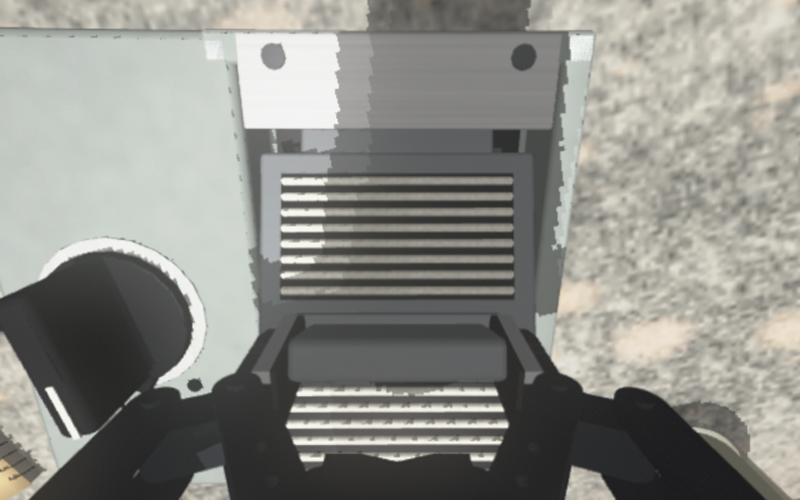

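The cassette has begun to pivot. Its front edge is at (261..532,154), and the tongue is still under the lip, whose edge is at row 129. I'll fit the tilt from these.

```bash
python3 - <<'E'
from held import *
# pivot constraint: fit tilt and position
mod=[(-75,-55,30),(-75,55,30),(-7,-35,64),(-7,35,64)]
h,r2,W=held("w6",mod,[(261,154),(532,154),(291,325),(505,325)],(.62,-.09,.06,-.24,-.35))
print(h,np.degrees(h[3:]),r2.round(1).tolist())
e=np.array([.6075,-.0904,0]);a=-.2430
E=lambda m:Ro.from_euler('Z',-a).apply(W(h,m)-e)*1e3
for n,m in (("origin",(0,0,0)),("tip",(-95,0,25)),("corner",(-75,0,0)),("topc",(-75,0,30))): print(n,E(np.array([m]))[0].round(1))
P=np.load("pics/w6_p.npy",allow_pickle=True).item()
for u in ((244,129),(553,129)): print("lip edge",(Ro.from_euler('Z',-a).apply(atz(P,(np.array(u)+.5)/1.25-.5,.068)-e)*1e3).round(1))
E
```

```text
[ 0.61867839 -0.09426299  0.05643083 -0.24146554 -0.39564941] [-13.8349565  -22.66904125] [[3.5, -1.0], [-2.7, -1.4], [-1.8, 1.1], [1.1, 0.7]]
origin [11.8 -1.1 56.4]
tip [-85.5  -1.2  42.9]
corner [-57.4  -1.2  27.5]
topc [-69.   -1.2  55.2]
lip edge [-78.8 -59.4  68. ]
lip edge [-78.8  58.1  68. ]
```

servo_tool(increments="2.5 0 0 0; 5 0 0 0; 5 0 0 0; 2.5 0 2 0; 0 0 3.5 0; -1.5 0 5 0; -1.5 0 5 0; -1.5 0 5 0")

```text
t: 10.1
ee_pos: [0.606, -0.091, 0.0843]
tcp_rot: [[-0.971, 0.241, 0.007], [0.241, 0.971, -0.0], [-0.007, 0.002, -1.0]]
wrist_force: [-0.6, 0.4, 17.2]
finger_gap: 0.0679
finger_force: 118.0
```

servo_tool(increments="3 0 0 0; 6 0 0 0; 6 0 2 0; 5 0 4 0; 4 0 6 0; 3 0 8 0; 3 0 8 0; 3 0 8 0")

```text
t: 10.9
ee_pos: [0.6108, -0.0922, 0.0798]
tcp_rot: [[-0.97, 0.241, 0.024], [0.241, 0.971, -0.004], [-0.024, 0.002, -1.0]]
wrist_force: [8.7, -1.7, 20.7]
finger_gap: 0.0681
finger_force: 120.7
```

servo_tool(increments="-4 0 -4 0; -8 0 -8 0; -8 0 -8 0; -8 0 -8 0")

```text
t: 11.3
ee_pos: [0.6071, -0.0916, 0.0794]
tcp_rot: [[-0.971, 0.241, -0.0], [0.241, 0.971, -0.0], [0.0, -0.0, -1.0]]
wrist_force: [2.4, 0.3, 0.7]
finger_gap: 0.0682
finger_force: 118.2
```

```bash
python3 snap.py w7; python3 - <<'E'
import numpy as np
for n in ("w6","w7"):
    im=np.load(f"pics/{n}.npy").astype(int).sum(2)//3
    print(n,im[0:200,335:341].mean(1).astype(int).tolist())
    print(n,"row110",im[136:142,180:480].mean(0).astype(int).tolist() if n=="w7" else "")
E
```

```text
11.3 [ 0.60712033 -0.09156741  0.07938801] [[-0.971, 0.241, -0.0], [0.241, 0.971, -0.0], [0.0, -0.0, -1.0]] [2.43993434 0.26451477 0.68236256] 0.06821845443879741
62.93410348509696 0.01613695062141609 [ 0.53117051 -0.07310593  0.2220693 ] [[0.241, 0.97, -0.001], [0.923, -0.229, 0.308], [0.299, -0.075, -0.951]]
w6 [108, 107, 106, 105, 105, 104, 105, 105, 104, 104, 103, 103, 103, 103, 104, 104, 103, 102, 102, 101, 102, 103, 103, 103, 96, 95, 105, 117, 127, 131, 131, 132, 134, 135, 135, 132, 131, 131, 132, 133, 134, 134, 134, 133, 132, 132, 133, 134, 133, 132, 132, 132, 132, 133, 133, 131, 130, 131, 132, 132, 133, 133, 131, 131, 132, 132, 132, 133, 132, 133, 133, 133, 133, 135, 135, 134, 133, 133, 133, 132, 131, 130, 131, 132, 131, 130, 129, 130, 131, 132, 132, 130, 128, 129, 132, 133, 132, 132, 130, 130, 131, 130, 120, 100, 96, 96, 96, 96, 96, 96, 96, 96, 96, 96, 96, 96, 96, 96, 96, 97, 97, 95, 86, 85, 90, 93, 94, 94, 94, 95, 94, 94, 94, 94, 94, 94, 94, 92, 77, 59, 58, 93, 126, 145, 149, 146, 139, 108, 70, 54, 53, 52, 53, 69, 113, 137, 149, 149, 144, 137, 93, 57, 52, 52, 52, 58, 92, 12
[... 1689 characters left out ...]
76, 76, 75, 75, 75, 75, 74, 74, 74, 74, 73, 73, 73, 72, 72, 72, 72, 73, 73, 74, 76, 77, 76, 76, 76, 77, 76, 75, 75, 76, 76, 75, 75, 75, 74, 75, 75, 75, 76, 76, 77, 76, 75, 75, 74, 74, 73, 73, 73, 74, 74, 74, 74, 75, 74, 74, 73, 73, 73, 73, 73, 73, 74, 74, 74, 73, 73, 73, 73, 74, 74, 74, 74, 73, 73, 73, 73, 73, 73, 73, 72, 72, 71, 71, 72, 71, 71, 71, 70, 71, 71, 71, 72, 72, 72, 72, 72, 71, 71, 71, 71, 71, 70, 67, 61, 74, 85, 87, 87, 87, 87, 87, 87, 87, 88, 87, 87, 87, 87, 87, 85, 80, 70, 65, 64, 64, 65, 65, 65, 65, 65, 64, 65, 68, 75, 83, 88, 92, 96, 98, 98, 98, 99, 99, 105, 150, 173, 175, 175, 174, 174, 173, 175, 181, 186, 186, 179, 158, 143, 145, 149, 153, 155, 155, 153, 152, 151, 149, 146]
```

```bash
cat > tilt.py <<'E'
from fit import *
from scipy.optimize import brentq
def tilt(n,tcp,yaw,row,g=.052):
    P=np.load(f"pics/{n}_p.npy",allow_pickle=True).item()
    G=np.array(tcp)+[0,0,.019]
    W=lambda th,m:G+Ro.from_euler('ZY',[yaw,-th]).apply(np.array([m])/1e3-[0,0,g])
    th=brentq(lambda th:proj(P,W(th,(-75,0,30)))[0,1]-row,-.3,.7)
    E=lambda m:(Ro.from_euler('Z',.243).apply(W(th,m)[0]-[.6075,-.0906,0])*1e3).round(1)
    print(n,np.degrees(th).round(1),"corner",E((-75,0,0)),"tip",E((-95,0,25)),"topc",E((-75,0,30)),"plain bot",E((75,0,0)))
if __name__=="__main__":
    tilt("w5",(.592,-.0867,.0943),-.243,131)
    tilt("w6",(.6016,-.0898,.0876),-.243,122.8)
    tilt("w7",(.6071,-.0916,.0794),-.243,109.5)
E
python3 tilt.py
```

```text
w5 25.2 corner [-61.7   0.1  34.3] tip [-90.5   0.1  48.4] topc [-74.5   0.1  61.5] plain bot [74.   0.1 98.2]
w6 19.7 corner [-59.   -0.6  32.4] tip [-86.3  -0.6  49.2] topc [-69.1  -0.6  60.6] plain bot [82.2 -0.6 82.9]
w7 9.5 corner [-65.6  -1.1  34.8] tip [-89.4  -1.1  56.1] topc [-70.5  -1.1  64.4] plain bot [82.4 -1.1 59.4]
```

servo_tool(increments="3 0 0 0; 6 0 0 0; 6 0 0 0; 5.5 0 3 0; 5 0 6 0; 4 0 9 0; 3.5 0 11 0; 3.5 0 11 0; 3 0 6 0; 3 0 5 0; 3 0 5 0")

```text
t: 12.45
ee_pos: [0.6033, -0.0905, 0.074]
tcp_rot: [[-0.971, 0.24, -0.002], [0.24, 0.971, 0.0], [0.002, -0.0, -1.0]]
wrist_force: [-1.0, -0.5, -2.4]
finger_gap: 0.0685
finger_force: 119.9
```

```bash
python3 snap.py w8; python3 - <<'E'
import numpy as np
im=np.load("pics/w8.npy").astype(int).sum(2)//3
print(im[55:145,335:341].mean(1).astype(int).tolist())
E
```

```text
12.45 [ 0.60333449 -0.09047312  0.07395826] [[-0.971, 0.24, -0.002], [0.24, 0.971, 0.0], [0.002, -0.0, -1.0]] [-0.99379944 -0.51244799 -2.42498172] 0.06854993093967136
62.93410348509696 0.01613695062141609 [ 0.52759087 -0.07208577  0.21675732] [[0.241, 0.971, -0.001], [0.924, -0.229, 0.306], [0.297, -0.074, -0.952]]
[121, 121, 121, 122, 122, 122, 122, 122, 122, 122, 122, 123, 124, 125, 124, 122, 122, 122, 122, 121, 121, 121, 122, 121, 121, 119, 119, 120, 120, 121, 122, 121, 120, 118, 120, 121, 122, 122, 122, 120, 120, 120, 121, 118, 109, 85, 76, 80, 84, 88, 91, 91, 91, 91, 91, 90, 91, 91, 90, 90, 90, 90, 91, 91, 90, 89, 70, 55, 58, 92, 120, 134, 141, 140, 133, 124, 96, 64, 52, 51, 51, 51, 54, 78, 114, 131, 140, 140, 133, 124]
```

```bash
python3 - <<'E'
from tilt import *
tilt("w8",(.6033,-.0905,.074),-.243,102)
E
```

```text
w8 2.5 corner [-76.7  -0.9  37.7] tip [-97.8  -0.9  61.8] topc [-78.1  -0.9  67.7] plain bot [73.1 -0.9 44.4]
```

servo_tool(increments="-1.5 0 1 0; -2 0 3 0; -2 0 6 0; -2 0 8 0; -2 0 8 0; -2 0 6 0")

```text
t: 13.1
ee_pos: [0.607, -0.0915, 0.0703]
tcp_rot: [[-0.971, 0.24, 0.001], [0.24, 0.971, 0.0], [-0.001, 0.0, -1.0]]
wrist_force: [0.0, 0.7, 1.8]
finger_gap: 0.0681
finger_force: 121.4
```

servo_tool(increments="0 0 0 0; 0 0 0 0; 0 0 0 0; 0 0 0 0; 0 0 0 0", grip=1)

```text
t: 13.6
ee_pos: [0.606, -0.0912, 0.0685]
tcp_rot: [[-0.971, 0.24, -0.0], [0.24, 0.971, 0.0], [0.0, 0.0, -1.0]]
wrist_force: [-0.1, -0.7, -0.5]
finger_gap: 0.0856
finger_force: 0.0
```

```bash
python3 snap.py w9; python3 - <<'E'
import numpy as np
im=np.load("pics/w9.npy").astype(int).sum(2)//3
print(im[55:145,335:341].mean(1).astype(int).tolist())
E
```

```text
13.6 [ 0.60602578 -0.09119815  0.06849779] [[-0.971, 0.24, -0.0], [0.24, 0.971, 0.0], [0.0, 0.0, -1.0]] [-0.08626645 -0.72397945 -0.49058373] 0.08557536664577048
62.93410348509696 0.01613695062141609 [ 0.53011666 -0.07276571  0.2112176 ] [[0.241, 0.971, -0.001], [0.924, -0.229, 0.308], [0.298, -0.075, -0.952]]
[120, 121, 122, 122, 123, 123, 122, 121, 121, 121, 121, 120, 120, 120, 120, 120, 119, 118, 118, 118, 119, 120, 120, 121, 119, 118, 118, 120, 121, 121, 121, 121, 120, 118, 119, 119, 118, 109, 94, 90, 89, 89, 89, 89, 89, 89, 89, 89, 88, 89, 89, 87, 73, 75, 80, 83, 85, 87, 87, 88, 88, 87, 88, 88, 88, 87, 87, 87, 88, 87, 88, 87, 87, 78, 58, 48, 59, 109, 127, 135, 140, 139, 129, 118, 83, 54, 47, 47, 47, 46]
```

servo_tool(increments="0 0 -15 0; 0 0 -50 0; 0 0 -95 0; 30 0 -140 0; 60 0 -170 0; 60 0 -170 0; 60 0 -170 0; 60 0 -170 0")

```text
t: 14.45
ee_pos: [0.5479, -0.0767, 0.2382]
tcp_rot: [[-0.971, 0.24, -0.001], [0.24, 0.971, 0.0], [0.001, -0.0, -1.0]]
wrist_force: [0.6, -0.3, 0.4]
finger_gap: 0.0852
finger_force: 0.0
```

```bash
python3 snap.py w10
```

```text
14.45 [ 0.54787643 -0.07673613  0.23816164] [[-0.971, 0.24, -0.001], [0.24, 0.971, 0.0], [0.001, -0.0, -1.0]] [ 0.64284907 -0.32621244  0.3896542 ] 0.0852184892855706
62.93410348509696 0.01613695062141609 [ 0.47201594 -0.05829596  0.38087265] [[0.241, 0.971, -0.001], [0.924, -0.229, 0.307], [0.298, -0.075, -0.952]]
```

View pics/w10.png

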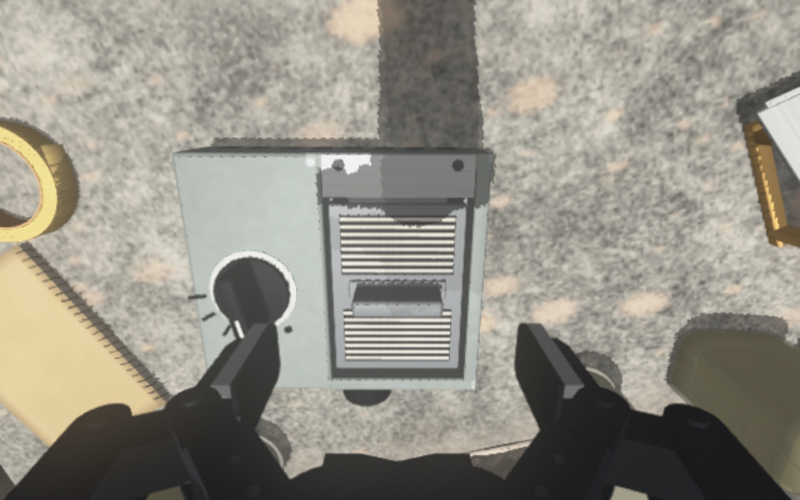

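The cassette lies in the bay behind the lip, with its far edge at row 368, its front edge at about row 205 and the lip edge at row 198. The dial is at (252,290). I'll check height and tilt numerically.

```bash
python3 - <<'E'
from held import *
P=np.load("pics/w10_p.npy",allow_pickle=True).item()
im=np.load("pics/w10.npy").astype(int).sum(2)//3
print("col345 rows150-175",im[150:170,340:350].mean(1).astype(int).tolist(),"far rows 280-312",im[280:312,318:324].mean(1).astype(int).tolist())
print("row far 290, cols 258-275",im[289:291,258:276].mean(0).astype(int),"cols 364-380",im[289:291,362:380].mean(0).astype(int))
z=Ro.from_euler('Z',.243)
e=np.array([.6075,-.0906,0])
Q=lambda u,h:(z.apply(atz(P,(np.array(u)+.5)/1.25-.5,h)-e)*1e3).round(1)
for n,u,h in (("far l",(335,368),.065),("far r",(463,368),.065),("near l",(328,205),.065),("near r",(468,205),.065),("lip",(397,198),.068),("lip l",(321,198),.068),("lip r",(473,198),.068),("ribtop near",(397,281),.099),("pleat?",(397,362),.065)): print(n,Q(u,h))
for n,m in (("far",(75,0,65)),("near",(-75,0,65)),("ribnear",(-7,0,99)),("ribfar",(7,0,99)),("dial",(0,-120,110))): print(n,(proj(P,Ro.from_euler('Z',-.243).apply(np.array([m])/1e3)+e)[0]*1.25).round(1))
t=telemetry.sense();print("tcp extr",z.apply(t["ee_pos"]-e)*1e3,"dial tool delta",np.array(t["tcp_rot"]).T@(Ro.from_euler('Z',-.243).apply([0,-.12,.096])+e-t["ee_pos"])*1e3)
E
```

```text
col345 rows150-175 [121, 122, 121, 121, 123, 122, 121, 117, 100, 92, 91, 90, 81, 79, 85, 90, 92, 92, 92, 92] far rows 280-312 [197, 229, 181, 97, 120, 200, 226, 180, 132, 154, 165, 165, 164, 157, 122, 86, 81, 80, 81, 81, 82, 85, 108, 139, 172, 188, 189, 189, 189, 189, 185, 174]
row far 290, cols 258-275 [192 192 189 177 171 155 122  88  82  84 103 150 167 167 167 167 167 166] cols 364-380 [165 165 165 159 126  86  79  80  81 103 160 182 184 184 185 184 183 183]
far l [ 76.3 -57.1  65. ]
far r [76.3 57.7 65. ]
near l [-72.3 -55.7  65. ]
near r [-72.3  54.3  65. ]
lip [-78.5  -1.4  68. ]
lip l [-78.5 -60.3  68. ]
lip r [-78.5  57.4  68. ]
ribtop near [-22.   -1.4  99. ]
pleat? [70.1 -1.5 65. ]
far [398.5 366.6]
near [398.7 201.5]
ribnear [398.8 299.3]
ribfar [398.8 315.9]
dial [235.3 314.5]
tcp extr [-61.29772754  -0.95511272 237.59118089] dial tool delta [ -61.54832364 -118.9517172   141.56077114]
```

The cassette is flat: both ends measure 110 mm wide at z=65, and x is about +1 mm. I'll tap the rib top (z should be 0.099) to check it is fully home.

servo_tool(increments="-20 0 25 0; -45 0 60 0; -62 0 95 0; -62 0 120 0; -62 0 130 0; -62 0 134 0; -62 0 134 0", grip=-1)

```text
t: 15.2
ee_pos: [0.6081, -0.0919, 0.1047]
tcp_rot: [[-0.971, 0.241, -0.0], [0.241, 0.971, -0.0], [0.0, -0.0, -1.0]]
wrist_force: [0.4, -1.0, 0.5]
finger_gap: -0.0001
finger_force: 0.0
```

servo_tool(increments="0 0 1 0; 0 0 2 0; 0 0 3 0; 0 0 4 0; 0 0 5 0; 0 0 6 0; 0 0 7 0; 0 0 8 0; 0 0 8 0")

```text
t: 16.1
ee_pos: [0.6082, -0.0917, 0.0991]
tcp_rot: [[-0.971, 0.241, 0.0], [0.241, 0.971, 0.001], [0.0, 0.001, -1.0]]
wrist_force: [-4.5, 1.3, 14.7]
finger_gap: 0.0001
finger_force: 6.7
```

servo_tool(increments="0 0 -20 0; 0 0 -60 0; 1 -35 -60 -4; 1 -75 -60 -8; 1 -110 -60 -12; 1 -119 -60 -12; 1 -119 -60 -12; 1 -119 -60 -12", grip=0.1)

```text
t: 16.9
ee_pos: [0.5791, -0.2052, 0.1565]
tcp_rot: [[-0.999, 0.033, 0.0], [0.033, 0.999, 0.002], [-0.0, 0.002, -1.0]]
wrist_force: [0.3, -0.3, -0.8]
finger_gap: 0.0468
finger_force: 0.0
```

```bash
python3 snap.py w11; python3 - <<'E'
from held import *
z=Ro.from_euler('Z',.243); e=np.array([.6075,-.0906,0])
P=np.load("pics/w10_p.npy",allow_pickle=True).item()
for h in (.068,.075): print("ring",(z.apply(atz(P,(np.array((253,291))+.5)/1.25-.5,h)-e)*1e3).round(1))
t=telemetry.sense();print("tcp extr",z.apply(t["ee_pos"]-e)*1e3)
P=np.load("pics/w11_p.npy",allow_pickle=True).item()
# white line: bright pixels in dial region
im=np.load("pics/w11.npy"); 
for v in (0,.419,.838):
  a=.628-v
  print(v,[proj(P,Ro.from_euler('Z',-.243).apply(np.array([[s*np.cos(a),-120+s*np.sin(a),110]])/1e3)+e)[0].round() for s in (-28,0,28)])
g=im.astype(int).sum(2)//3
print(g[150:330:6,230:420:8])
E
```

```text
16.9 [ 0.57908178 -0.20519275  0.15650852] [[-0.999, 0.033, 0.0], [0.033, 0.999, 0.002], [-0.0, 0.002, -1.0]] [ 0.30366978 -0.27611474 -0.78321478] 0.04678556131003478
62.93410348509696 0.01613695062141609 [ 0.50081793 -0.20336536  0.29916168] [[0.033, 0.999, 0.001], [0.951, -0.032, 0.308], [0.308, -0.009, -0.951]]
ring [  -0.2 -121.3   68. ]
ring [  -3.3 -118.6   75. ]
tcp extr [ 7.58728696e-02 -1.17363597e+02  1.56481531e+02]
0 [array([296., 184.]), array([315., 223.]), array([333., 260.])]
0.419 [array([315., 180.]), array([315., 223.]), array([315., 263.])]
0.838 [array([334., 184.]), array([315., 223.]), array([298., 260.])]
[[187 194 196 148 204 203 204 200 122 121 121 119 104 102 101 101 100 100
   99  99 101 101 102  64]
 [198 192 200 170 205 203 203 201 121 148 159 158 133 103 101 100 101 101
   99 100 100 101 101  65]
 [208 188 202 179 206 202 203 184 160 155 101  86 132 136 108 100 100 101
  100 100 101 101  97  77]
 [210 207 212 124 128 165 198 154  66  64  54  52  53  52 132 107 100 100
  100 100 102 102  87  88]
 [211 193 194 129 127 127 165  66  64  62  54  51  52  50 
[... 1868 characters left out ...]
93  92  62  61 194 198 200 198 198 196 198 198 196 198 197 181 134
   56  53  87  87  49 109]
 [ 59  59 120  60  61 195 198 197 197 198 198 198 198 196 198 197 197 177
   57  55 119  49  48  48]
 [ 60  57  61  59  61 195 196 195 198 198 198 198 197 195 197 197 197 114
   54  58  53  49  50  51]
 [ 56  57  56  60  59 172 184 178 191 200 198 197 196 197 196 195 195  80
   54  56  51  48  47  45]
 [ 54  55  56  58  87 162 174 168 180 186 199 184 187 195 194 195 213 173
   55  56  50  47  45  44]
 [ 52  52  54  59 167 150 171 172 177 194 207 197 199 165 171 179 192 188
  102  56  49  46  44  43]
 [ 48  50  52  57 158 167 160 197 202 187 173 197 196 176 177 184  65  61
   84  55  48  45  44  42]]
```

servo_tool(increments="0.5 -2.5 15 0; 0.5 -2.5 40 0; 0.5 -2.5 60 0; 0.5 -2.5 70 0; 0.5 -2.5 74 0; 0.5 -2.5 74 0")

```text
t: 17.55
ee_pos: [0.578, -0.209, 0.0823]
tcp_rot: [[-0.999, 0.033, -0.001], [0.033, 0.999, 0.0], [0.001, 0.0, -1.0]]
wrist_force: [0.2, 0.1, 0.5]
finger_gap: 0.0471
finger_force: 0.0
```

servo_tool(increments="0 0 0 0; 0 0 0 0; 0 0 0 0; 0 0 0 0; 0 0 0 0", grip=-1, newtons=40)

```text
t: 18.05
ee_pos: [0.5788, -0.2076, 0.084]
tcp_rot: [[-0.999, 0.032, 0.001], [0.032, 0.999, 0.003], [-0.001, 0.003, -1.0]]
wrist_force: [-1.2, 5.0, 6.6]
finger_gap: 0.0135
finger_force: 42.3
```

servo_tool(increments="0 1.4 0 0; 0 1.4 0 6; 0 1.4 0 12; 0 1.4 0 18; 0 1.4 0 24; 0 1.4 0 30; 0 1.4 0 36; 0 1.4 0 42; 0 1.4 0 48; 0 1.4 0 49; 0 1.4 0 49; 0 1.4 0 49")

```text
t: 19.25
ee_pos: [0.5783, -0.2083, 0.084]
tcp_rot: [[-0.631, 0.776, 0.001], [0.776, 0.631, -0.0], [-0.001, 0.001, -1.0]]
wrist_force: [-0.0, 1.7, 6.0]
finger_gap: 0.0132
finger_force: 42.3
```

servo_tool(increments="0 0 0 0; 0 0 0 0; 0 0 0 0; 0 0 0 0; 0 0 -25 0; 0 0 -70 0; 0 0 -115 0; 0 0 -140 0; 0 0 -140 0; 0 0 -140 0", grip=0.2)

```text
t: 20.25
ee_pos: [0.5779, -0.2081, 0.2228]
tcp_rot: [[-0.63, 0.776, 0.001], [0.776, 0.63, 0.0], [-0.0, 0.001, -1.0]]
wrist_force: [-1.0, 0.7, -0.3]
finger_gap: 0.0515
finger_force: 0.0
```

```bash
python3 snap.py w12; python3 - <<'E'
from held import *
P=np.load("pics/w12_p.npy",allow_pickle=True).item()
im=np.load("pics/w12.npy"); g=im.astype(int).sum(2)//3
e=np.array([.6075,-.0906,0]); B=Ro.from_euler('Z',-.243)
pt=lambda m:proj(P,B.apply(np.array([m])/1e3)+e)[0]
# rectify plane z=110 in dial frame 1 px = 2 mm; rows = extr x from +40 to -40, cols = extr y from -80..-160
X=np.arange(40,-44,-4);Y=np.arange(-80,-164,-4)
for h in (110,):
  print([[int(cv2.getRectSubPix(im.astype(np.float32).mean(2),(3,3),tuple(map(float,pt((x,y,h))))).mean()) for y in Y] for x in X].__repr__().replace('],','],\n'))
for v in (.838,1.257,1.676): print(v,[pt((s*np.cos(.628-v),-120+s*np.sin(.628-v),110)).round() for s in (-28,28)])
t=get_image("top"); np.save("pics/topend.npy",t[...,::-1])
a=np.load("pics/top0.npy").astype(int); d=np.abs(t[...,::-1].astype(int)-a).sum(2)
for n,(x,y) in (("tin",(194,196)),("cup",(304,257)),("tape",(464,221))): print(n,d[y-18:y+18,x-18:x+18].mean())
E
```

```text
20.25 [ 0.57792045 -0.2080515   0.22282831] [[-0.63, 0.776, 0.001], [0.776, 0.63, 0.0], [-0.0, 0.001, -1.0]] [-1.02210329  0.66327353 -0.25153832] 0.05152811926682611
62.93410348509696 0.01613695062141609 [ 0.52871737 -0.14736945  0.36547182] [[0.777, 0.63, 0.0], [0.599, -0.739, 0.308], [0.194, -0.239, -0.951]]
[[190, 192, 193, 193, 194, 196, 203, 207, 208, 204, 204, 207, 210, 209, 208, 210, 210, 208, 207, 189, 173],
 [192, 194, 195, 194, 194, 194, 194, 193, 193, 192, 192, 192, 196, 208, 209, 210, 209, 208, 207, 189, 176],
 [194, 195, 194, 195, 195, 194, 194, 191, 191, 192, 191, 165, 195, 211, 210, 211, 210, 205, 206, 188, 174],
 [194, 194, 194, 195, 193, 192, 181, 131, 192, 193, 169, 153, 194, 207, 208, 201, 209, 208, 206, 186, 193],
 [194, 193, 190, 131, 189, 193, 191, 166, 192, 193, 185, 189, 192, 145, 181, 141, 208, 209, 207, 188, 191],
 [192, 191, 190, 101, 186, 194, 210, 235, 232, 219, 227, 225, 110, 87, 236, 178, 210, 209, 207, 190, 198],
 [194, 192, 194, 194, 207, 236, 153, 91, 88, 87, 88, 95, 80, 210, 106, 103, 209, 209, 204, 186, 179],
 [193, 192, 193, 220, 220, 91, 88, 88,
[... 861 characters left out ...]
 54, 56, 57, 60, 61, 62, 64, 65, 126, 233, 189, 189, 203, 185, 199],
 [107, 106, 106, 136, 113, 56, 53, 55, 58, 61, 63, 64, 66, 78, 229, 194, 189, 188, 203, 184, 205],
 [107, 106, 106, 106, 132, 124, 74, 58, 58, 62, 64, 70, 130, 138, 175, 188, 187, 193, 204, 182, 191],
 [106, 106, 106, 106, 106, 120, 136, 136, 134, 147, 156, 161, 147, 113, 142, 188, 193, 203, 203, 184, 195],
 [106, 106, 106, 107, 106, 106, 106, 108, 131, 132, 128, 125, 123, 123, 116, 180, 205, 204, 203, 177, 161]]
0.838 [array([304., 161.]), array([333., 221.])]
1.257 [array([318., 158.]), array([319., 224.])]
1.676 [array([333., 161.]), array([306., 221.])]
tin 6.536265432098766
cup 18.243827160493826
tape 5.991512345679013
```

```bash
python3 - <<'E'
from h import *
a=np.load("pics/top0.npy"); b=np.load("pics/topend.npy")
for n,(x,y) in (("tin",(194,196)),("cup",(304,257)),("tape",(464,221))):
    r=cv2.matchTemplate(b[y-30:y+30,x-30:x+30],a[y-17:y+17,x-17:x+17],cv2.TM_CCOEFF_NORMED); print(n,cv2.minMaxLoc(r)[1::2],"(13,13 = unmoved)")
print(telemetry.sense()["t"])
order.job_done()
E
```

```text
tin (0.9976876974105835, (13, 13)) (13,13 = unmoved)
cup (0.9521946907043457, (13, 13)) (13,13 = unmoved)
tape (0.9980176687240601, (13, 13)) (13,13 = unmoved)
20.35
the job is handed in; nothing more can be done
```

The job was handed in at 20.35 s: the cassette is hooked under the lip and flat in the bay, the dial rests at the third bar, and the tin, cup and tape have not moved.

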